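# Hold the strap dresser's spring arm open

## Robot

A 6-joint arm with a two-finger parallel gripper is mounted at the origin on the work surface. World frame = base frame: x ahead of the robot, y to its left, z up, the work surface at z = 0. Lengths are in mm, angles in rad, forces in N, time in s.
With the tool pointing down it reaches from about 350 to 800 mm from the base axis. Payload 7.3 kg.
Tool frame: the origin (TCP) lies midway between the tips of the shut fingers; the grasp point (between the pads) lies 19 mm behind it; z points along the fingers, y is the direction in which the jaws open and shut (so a half turn about z gives the same grasp; the last joint's range is limited). The gripper opens to 85 mm and grips with 20 to 120 N. Pads are 22 mm wide; open, the fingers measure 114 mm over their backs; the gripper's body (76 mm by 85 mm) begins 54 mm behind the grasp point. The pads swing forward as they close: fully open they stand 13 mm farther back than shut.
Start: joints at [-1.447, 0.342, 1.524, -0, 1.275, -0.146], TCP at [139.955, -506.021, 231.322] pointing down, gripper open.
Joint ranges: [-2.53, 2.53], [-0.77, 2.02], [0.04, 2.7], [-1, 4.14], [0.28, 2.66], [-3.11, 3.11]. Speed limits (rad/s): [2.57, 2.57, 3.14, 3.14, 3.14, 3.14].

## Interface

Orientations are given as a rotation vector (axis times angle).
In Python, from workcell import env gives the robot as it stands.
- The arm moves only by the tool apply_moves, never from a script. Its argument "moves" is a list that holds one entry, the list of rows, each a list of 5 numbers: the shift along the tool's x, y, z in cm, then the turn about the tool's z in rad, then the finger opening in cm, from 0 to 8.54. A call has 1 to 8 rows; each row is the pose to reach, as a shift and turn from the pose commanded when the call began, along the tool's axes at that moment; what a row does not reach only later rows make up. A row lasts 1/12 s, in which the tool goes at most 41.7 mm and 7.16 degrees, less where a joint would pass 70% of its speed; a pose out of reach is approached as far as the arm can. A call with a gripper value outside its range is refused whole. The fingers move at their own pace and stop on an object; "newtons" is the grip in N (left out, the last holds). Time passes only in rows, so rows that repeat a pose let the fingers close. It gives the time, the measured TCP pose, the force and the opening at its end, in the units of the state.
- env.sense(): the state, without advancing time (a new reading comes with each control period).
- env.read_camera(name): name is "scene" or "side" or "wrist"; returns (picture, depth): 480x640x3 uint8, blue, green, red; 480x640 float32, mm along the optical axis (not along the pixel's ray), 0 where there is no reading.
- env.get_calibration(name): a dict with "camera_matrix" (3x3 intrinsics, pixels), "k1" (the pictures are not rectified: a ray, as slopes to the right and down, at radius r is drawn at 1 + k1 r^2 times it, then the intrinsics apply), "view" (4x4, takes a point from world to camera coordinates). Camera axes: x right, y down, z forward; pixel columns grow to the right and rows downward; lengths in mm; the calibration is good to about 2 mm. A picture is of the moment at which its call begins: read the wrist's pose just before it. get_calibration takes no time and is no camera call; for the wrist camera it gives the pose at the moment of the call.
- env.hand_in(): hands the job in, once; it reports no verdict.
Trained networks look in the newest picture that a camera, given by its name, has taken for a name from the list of things; names that differ only in an ending like _2 or _b are one class to them, and where a whole thing is asked for, a point or a joint stands for the part that bears it (a point fixed in the world has none). Each returns a list of dicts, best first, with "score" (0 to 1); they miss things now and then, are a little off and sometimes report something else, mostly with a low value. They report only what shows in the picture. A call takes as long as a camera call. They do not tell look-alikes from the thing itself.
- env.boxes_of(camera, query): "xyz" ([x, y, z] in mm, in world coordinates, good to about 4 mm: the middle of the surface that is visible of it).
The state is a dict: "t": time; "joint_pos": joint angles; "joint_velocities": joint speeds; "joint_torque": joint torques, N m; "eef_pos": TCP position; "ee_rot": TCP orientation; "wrist_force": force on the tool from outside, world axes, zero at the start; "moment": the same for the moment, N m; "grip_width": finger opening in mm.
Only numpy, scipy, OpenCV 4.12 (cv2) and the standard library are available. Lean on these libraries where they do the work, as an engineer would, in place of code of your own. Each camera call takes 0.05 s, during which the arm holds its last target.

## Task

The small rivet jar on the dresser's base plate stands in the way of its sprung tension arm: move it out, standing upright in the wooden tray, before you move the tension arm, and do not let the tension arm touch it. Then, by the upright pin at its end, swing the tension arm away from the dressing drum against its spring until it is fully home at its stop, and finish the job still holding it there with the gripper: do not let go. Leave the other things on the bench where they are.

Things in the scene. Friction and masses are not known exactly. Their poses are not given: they have to be found in the camera images.
- dresser: Strap-edge dresser, fixed. Origin on the bench, z up. Grey base plate x -110 to 210, y -110 to 110 mm, 12 mm thick. Motor box on it x 117 to 203, y -80 to 80, top 72 mm above the bench. Red-brown drum, radius 25, top 50 mm, at x -73, y -30. Steel stop post, radius 8, top 48 mm, at x 52, y 0. The aluminium tension arm swings between drum and post.
- tension_arm (a joint): Angle of the sprung arm about its vertical pivot, rad. 0: at rest, roller against the drum, pointing from the pivot 125 deg counter-clockwise (from above) of the dresser's x axis. Grows clockwise seen from above to 1.05 at the stop. Bar 20 mm wide, 30 to 42 mm above the bench. A spring returns it to 0: pushing at the pin takes about 4 N at rest, 8.5 N at the stop.
- pin (a point): Centre of the top of the plain upright steel pin at the free end of the tension arm, 130 mm from the pivot; the pin is 16 mm in diameter, stands 53 mm proud of the bar (its top is 95 mm above the bench) and moves with the arm.
- pivot (a point): Point on the tension arm's vertical pivot axis, 30 mm above the bench, at x 0, y -70 mm of the dresser. The hub around it has radius 24 mm and its top is 54 mm above the bench.
- jar: Small glass rivet jar with a steel lid, 44 mm in diameter, 80 mm tall, about 0.16 kg, standing on the dresser's base plate between the tension arm and its stop. Origin at the centre of its underside; z is its axis.
- tray: Open shallow wooden tray, 150 x 150 mm outside, 30 mm high, walls 6 mm, inner floor 6 mm above the bench; to the left or right of the dresser, fixed. Origin under its centre, sides along its x and y.
- awl_block: Fixed dark wooden block, 140 x 140 mm and 50 mm high, with awls standing in it up to 104 mm above the bench; on the other side of the dresser from the tray. Origin under its centre. Not used.
- oil_tin: Bystander: small steel tin, 32 mm in diameter, 50 mm tall, on the base plate next to the pivot, outside the arm's sweep. Origin at the centre of its underside.
- harness_ring: Bystander: brass ring, 38 mm outside diameter, 6 mm thick, lying on the tray's floor near a corner. Origin at the centre of its underside.
- mallet: Bystander: hammer with a wooden handle, 240 mm long, lying on the bench at the back right.
- awl: Bystander: awl with a wooden handle lying on the bench at the front, a little left.
- brush: Bystander: brush lying on the bench at the front right.
- tall_jar: Bystander: large glass jar with a lid, 70 mm in diameter, 110 mm tall, on the bench at the back left. Origin at the centre of its underside.
- slicker: Bystander: turned wooden edge slicker, 36 mm in diameter, 82 mm tall, standing on the bench at the right. Origin at the centre of its underside.
There are look-alikes about, which are no part of the job. What is shaped like the tray but green is not meant.

How it is judged (in metres and radians):
On the way, in this order (a step that is already met when the one before it is completed fails the run):
1. the jar stands upright in the tray, let go (x of jar in the frame of tray between -0.055 and 0.055 m and y of jar in the frame of tray between -0.055 and 0.055 m and z of jar in the frame of tray below 0.016 m and angle between jar's own z axis and vertical below 0.12 rad and contact force between each of the arm, the fingers and jar below 0.2 N and linear speed of jar below 0.03 m/s), for 0.2 s.
2. the robot has swung the tension arm home to its stop (value of joint tension_arm above 0.99 rad and contact force between any of the fingers, the arm and tension_arm above 1.5 N), for 0.3 s.
At the end, for the whole second after the job is handed in: The tension arm is held still by the robot at its stop (joint above 0.99 of 1.05 rad, robot pressing on it with at least 1.5 N) through the last second, and the jar stands upright (within 0.12 rad) and free on the tray's floor, its axis within 55 mm of the tray's centre along both sides (all of step 1 and all of step 2 and velocity of joint tension_arm between -0.1 and 0.1 rad/s); the arm keeps its last pose, push and grip.
It fails at once if the tension arm hit the jar (contact force between tension_arm and jar above 0.5 N).
It fails at once if the arm was swung before the jar was cleared from the dresser (value of joint tension_arm above 0.2 rad and horizontal distance between jar and pivot below 0.15 m).
It fails at once if a bystander (oil tin, harness ring, mallet, awl, brush, tall jar, slicker) was displaced by more than 25 mm (distance of any of oil_tin, harness_ring, mallet, awl, brush, tall_jar, slicker from where it was at the start of the episode above 0.025 m).
It also fails if it takes over 53 s, if anything falls off the work surface, if the arm or the gripper's body presses on something with over 40 N, if the wrist force passes 120 N, or if a joint passes its speed limit or range.

## Working session

There is one attempt and no reset: what is moved stays moved. The work goes in short steps, Python scripts to look and compute and a tool call to move; the robot and the scene stay as the last step left them, time stands still between calls to the robot, and variables do not carry over. Pictures are saved under pics/ and viewed, and the job is handed in when it is done.

Besides the shell and the picture viewer there is one more tool, called after "Call:" as a command line: name --argument value ..., lists and objects as JSON in quotes. apply_moves: Moves the arm, as the interface text tells. Its arguments: {"type":"object","properties":{"moves":{"type":"array","items":{"type":"array","items":{"type":"array","items":{"type":"number"}}}},"newtons":{"type":"number"}},"required":["moves"]}

```bash
mkdir -p pics; ls; cat > h.py <<'E'
import numpy as np, cv2
from workcell import env
from scipy.spatial.transform import Rotation as R
def snap(cam,fn):
    im,d=env.read_camera(cam); cv2.imwrite('pics/'+fn,im); np.save('pics/'+fn+'.npy',d); return im,d
def w(cam,u,v,d):
    c=env.get_calibration(cam);K=np.array(c['camera_matrix'],float)
    p=cv2.undistortPoints(np.array([[[u,v]]],float),K,np.array([c['k1'],0,0,0,0.]))[0,0]
    return (np.linalg.inv(np.array(c['view']))@np.array([p[0]*d,p[1]*d,d,1]))[:3]
def px(cam,P):
    c=env.get_calibration(cam);V=np.array(c['view'])
    q=V@np.r_[np.array(P,float),1];x,y=q[:2]/q[2];k=1+c['k1']*(x*x+y*y)
    K=np.array(c['camera_matrix']);return K[0,0]*x*k+K[0,2],K[1,1]*y*k+K[1,2]
E
python3 - <<'E'
from h import *
s=env.sense();print(s)
snap('scene','s0.png');
for q in ['dresser','jar','tray','pin','tension_arm','awl_block','oil_tin','harness_ring']:
    print(q,[(round(b['score'],2),np.round(b['xyz']),np.round(px('scene',b['xyz']))) for b in env.boxes_of('scene',q)])
snap('side','d0.png')
E
```

```text
pics
{'t': 0.0, 'joint_pos': array([-1.44700760e+00,  3.42761694e-01,  1.52503767e+00,  5.57164644e-06,
        1.27541161e+00, -1.45996666e-01]), 'joint_velocities': array([-0.0004482 ,  0.00072587,  0.00210403, -0.00010998,  0.00085568,
        0.00088505]), 'joint_torque': array([-3.26305990e-04, -4.33679152e+01, -2.46010834e+01, -1.76556687e-04,
        7.98662571e-03,  7.44871983e-06]), 'eef_pos': array([ 139.89856324, -505.5880365 ,  230.59853373]), 'ee_rot': array([-3.11145057e+00, -4.22273750e-01, -3.65778147e-05]), 'wrist_force': array([-0.20685344, -0.23289917,  0.30444534]), 'moment': array([-0.02541954, -0.00296801,  0.02484755]), 'grip_width': 85.29821639509593}
dresser [(0.98, array([654., -72.,  10.]), array([363., 319.]))]
jar [(0.8, array([581., -31.,  70.]), array([352., 273.]))]
tray [(0.75, array([ 465., -369.,    6.]), array([203., 355.])), (0.72, array([ 250., -495.,    6.]), array([ 95., 331.])), (0.19, array([ 335., -202.,   17.]), array([222., 271.]))]
pin [(0.85, array([567., -98.,  42.]), array([326., 295.]))]
tension_arm [(0.81, array([ 562., -100.,   46.]), array([324., 293.]))]
awl_block [(0.96, array([480., 330.,  48.]), array([410., 177.])), (0.17, array([372.,  96.,  21.]), array([320., 210.]))]
oil_tin [(0.86, array([ 673., -139.,   58.]), array([351., 332.]))]
harness_ring []
```

View pics/s0.png

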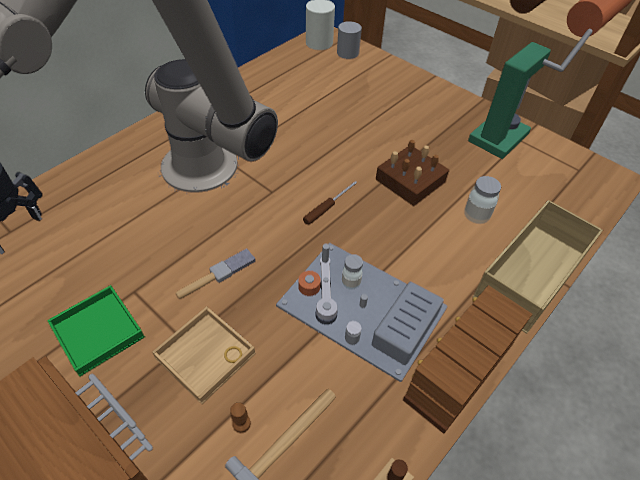

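View pics/d0.png

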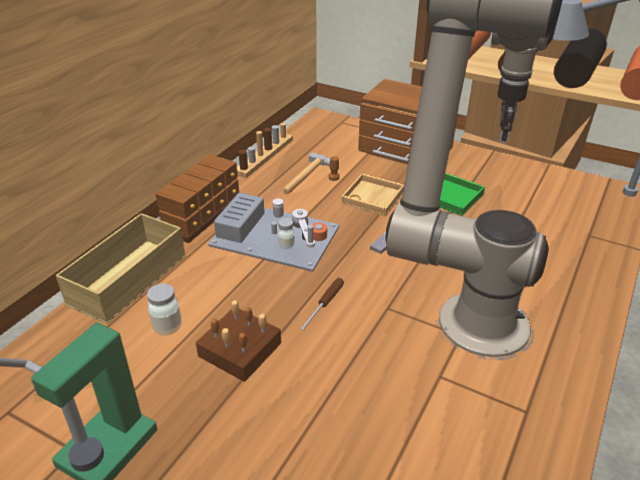

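Candidates in the scene image:
- **Jar:** the small one at (352,270), with the tall jar at (482,200) and the oil tin at (353,331) as look-alikes.
- **Tray:** the wooden one at (203,353), with the green one at (95,330) and the deep box at (540,260) as look-alikes.

By the description I choose the small jar at (352,270) and the wooden tray at (203,353), which has the ring in it. Next is a close crop to check both.

```bash
python3 - <<'E'
import cv2
im=cv2.imread('pics/s0.png')
a=cv2.resize(im[235:395,265:455],None,fx=4,fy=4,interpolation=2)[:600]
cv2.imwrite('pics/c1.png',cv2.resize(im[235:385,265:455],None,fx=4,fy=4,interpolation=2))
cv2.imwrite('pics/c2.png',cv2.resize(im[300:405,140:270],None,fx=5,fy=5,interpolation=2))
E
```

```text
(no output)
```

View pics/c1.png

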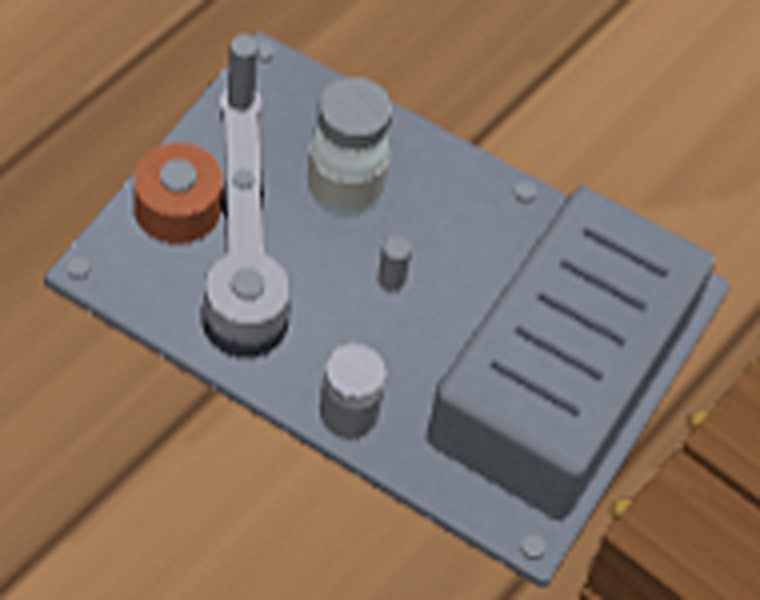

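View pics/c2.png

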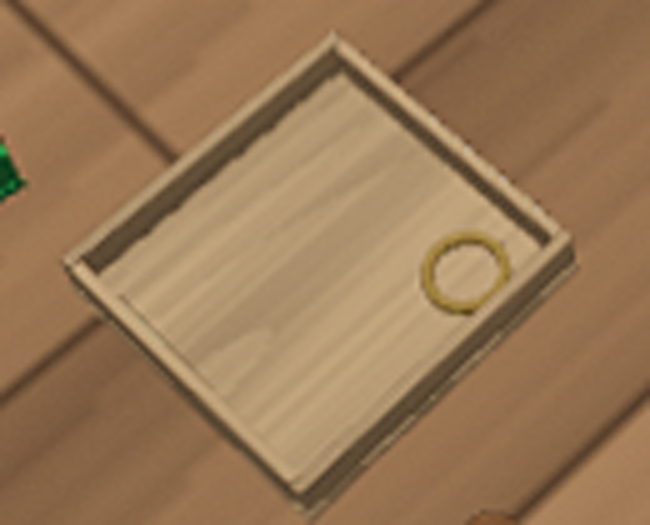

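```bash
cat >> h.py <<'E'
def atz(cam,u,v,z):
    a=w(cam,u,v,500.);b=w(cam,u,v,1500.);t=(z-a[2])/(b[2]-a[2]);return a+t*(b-a)
def fit(A,B):
    A=np.array(A,float)[:,:2];B=np.array(B)[:,:2];a=A-A.mean(0);b=B-B.mean(0)
    th=np.arctan2((a[:,0]*b[:,1]-a[:,1]*b[:,0]).sum(),(a*b).sum())
    Rm=np.array([[np.cos(th),-np.sin(th)],[np.sin(th),np.cos(th)]]);t=B.mean(0)-Rm@A.mean(0)
    return th,t,(B-(A@Rm.T+t)).round(1)
E
python3 - <<'E'
from h import *
f=lambda u,v,z:atz('scene',265+(u-1.5)/4,235+(v-1.5)/4,z)
g=lambda u,v,z:atz('scene',140+(u-2)/5,300+(v-2)/5,z)
pts=[(47,280,12),(258,33,12),(728,285,12),(545,580,12),(397,245,48),(178,180,50),(247,290,54),(243,45,95)]
B=[f(*p) for p in pts]
pin=np.array([130*np.cos(np.radians(125)),-70+130*np.sin(np.radians(125))])
A=[(-110,-110),(-110,110),(210,110),(210,-110),(52,0),(-73,-30),(0,-70),pin]
th,t,r=fit(A,B);print('dresser',th,t);print(r)
Rm=np.array([[np.cos(th),-np.sin(th)],[np.sin(th),np.cos(th)]])
for n,a in [('pivot',(0,-70)),('pin0',pin),('pinstop',(130*np.cos(np.radians(125)-1.05),-70+130*np.sin(np.radians(125)-1.05))),('post',(52,0))]: print(n,Rm@np.array(a)+t)
j=f(355,108,92);print('jar',j, 'local',Rm.T@(j[:2]-t)); o=f(355,370,62);print('oil',o)
C=[g(*p) for p in [(335,35,30),(575,240,30),(305,495,30),(68,262,30)]]
C=np.array(C);print('tray',C.round(),C.mean(0)); e=C-np.roll(C,1,0);print(np.degrees(np.arctan2(e[:,1],e[:,0])),np.linalg.norm(e,axis=1))
print('ring',g(466,272,9))
print(env.boxes_of('scene','slicker'))
s=env.sense();print(R.from_rotvec(s['ee_rot']).as_matrix().round(3))
E
```

```text
dresser 0.15181543012233006 [581.23937707 -55.41393577]
[[ 2.2  2.3]
 [ 2.  -0.3]
 [-1.2 -2.6]
 [-3.1  1.6]
 [-1.5  1.6]
 [ 2.  -1.8]
 [ 1.5 -2.4]
 [-1.8  1.6]]
pivot [ 591.82568217 -124.60880656]
pin0 [502.01362056 -30.62054353]
pinstop [6.28665403e+02 6.21001483e-02]
post [632.64128109 -47.54982341]
jar [572.85971447 -17.75737657  92.        ] local [-2.58836924 38.49072019]
oil [ 669.19875311 -128.62386055   62.        ]
tray [[ 393. -295.   30.]
 [ 542. -291.   30.]
 [ 547. -438.   30.]
 [ 398. -442.   30.]] [ 470.0592239  -366.35738387   30.        ]
[  92.09724258    1.5884401   -88.20668419 -178.71008024] [146.80856086 148.92865242 147.5756222  148.15467279]
ring [ 510.65976147 -325.90172508    9.        ]
[{'xyz': [638.0, -418.7, 57.1], 'score': 0.73}]
[[ 0.964  0.267 -0.   ]
 [ 0.267 -0.964 -0.   ]
 [-0.     0.    -1.   ]]
```

The crop confirms both choices: the small jar with its steel lid at about (353,262), between the arm and the post, and the wooden tray with the brass ring at about (233,354). Dresser fit residuals are within 3 mm. Next I work out the approach.

```bash
cat >> h.py <<'E'
def go(x,y,z,jaw=None):
    s=env.sense();M=R.from_rotvec(s['ee_rot']).as_matrix();d=M.T@(np.array([x,y,z])-s['eef_pos'])/10
    tn=None
    a=np.degrees(np.arctan2(M[1,1],M[0,1]))
    if jaw is not None:
        tn=-((jaw-a+90)%180-90)*np.pi/180
    print('pos',s['eef_pos'].round(1),'jaw',a.round(1),'tilt',M[:,2].round(3),'delta cm',d.round(2),'turn',tn,'j',s['joint_pos'].round(2),'F',s['wrist_force'].round(1),s['t'],s['grip_width'])
E
python3 -c "
from h import *
go(540,-60,230,114)"
```

```text
pos [ 139.9 -506.   231.3] jaw -74.5 tilt [-0. -0. -1.] delta cm [ 50.45 -32.32   0.13] turn -0.14907338383178326 j [-1.45  0.34  1.52 -0.    1.28 -0.15] F [0.2 0.9 0.5] 0.55 85.63663413105326
```

Call:
apply_moves --moves '[[[3.5,-2.2,0,0,8.5],[7,-4.5,0,-0.04,8.5],[10.5,-6.7,0,-0.08,8.5],[14,-9,0,-0.12,8.5],[17.5,-11.2,0,-0.15,8.5],[21,-13.5,0,-0.15,8.5],[24.5,-15.7,0,-0.15,8.5],[28,-18,0,-0.15,8.5]]]'

```text
t: 1.22
eef_pos: [362.7, -256.5, 231.6]
ee_rot: [3.072, 0.654, 0.001]
wrist_force: [1.2, -1.8, 0.9]
grip_width: 85.1
```

```bash
python3 -c "
from h import *
go(540,-60,230,114)"
```

```text
pos [ 362.7 -256.5  231.6] jaw -66.0 tilt [ 0.001 -0.001 -1.   ] delta cm [ 24.19 -10.72   0.16] turn 0.0006308245591953973 j [-0.79  0.19  1.73 -0.    1.22  0.36] F [ 1.2 -1.8  0.9] 1.2167 85.13417318974905
```

Call:
apply_moves --moves '[[[3.5,-1.5,0,0,8.5],[7,-3,0,0,8.5],[10.5,-4.6,0,0,8.5],[14,-6.2,0,0,8.5],[17.5,-7.7,0,0,8.5],[21,-9.3,0,0,8.5],[24,-10.7,0,0,8.5],[24,-10.7,0,0,8.5]]]'

```text
t: 1.88
eef_pos: [540.2, -58.2, 231.0]
ee_rot: [-3.07, -0.661, -0.003]
wrist_force: [-1.1, -0.5, -0.2]
grip_width: 85.2
```

```bash
python3 -c "
from h import *
go(573,-18,150,114)
c=env.get_calibration('wrist');print(np.linalg.inv(np.array(c['view'])).round(2))
snap('wrist','w1.png')
for q in ['jar','pin','oil_tin']:
    print(q,[(round(b['score'],2),np.round(b['xyz']),np.round(px('wrist',b['xyz']))) for b in env.boxes_of('wrist',q)])
for P in [(573,-18,92),(502,-30.6,95),(592,-124.6,54),(632.6,-47.5,48)]: print(px('wrist',P))
"
```

```text
pos [540.2 -58.2 231. ] jaw -65.7 tilt [ 0.002  0.002 -1.   ] delta cm [ 4.63 -2.3   8.11] turn 0.005458618362837414 j [-0.25  0.37  1.48  0.    1.29  0.9 ] F [-1.1 -0.5 -0.2] 1.8833 85.19097622226616
[[ 4.1000e-01 -8.7000e-01 -2.6000e-01  6.0682e+02]
 [-9.1000e-01 -3.9000e-01 -1.2000e-01 -2.7720e+01]
 [-0.0000e+00  2.9000e-01 -9.6000e-01  3.7399e+02]
 [ 0.0000e+00  0.0000e+00  0.0000e+00  1.0000e+00]]
jar [(0.71, array([580., -16.,  91.]), array([292., 140.]))]
pin [(0.89, array([568., -92.,  45.]), array([379., 190.]))]
oil_tin [(0.77, array([ 670., -122.,   63.]), array([483.,  78.]))]
(np.float64(288.4306086574529), np.float64(148.4267119097028))
(np.float64(265.786951062524), np.float64(251.09293870931145))
(np.float64(431.84668222995754), np.float64(179.42195913698498))
(np.float64(362.58314429353663), np.float64(84.51148424840576))
```

View pics/w1.png

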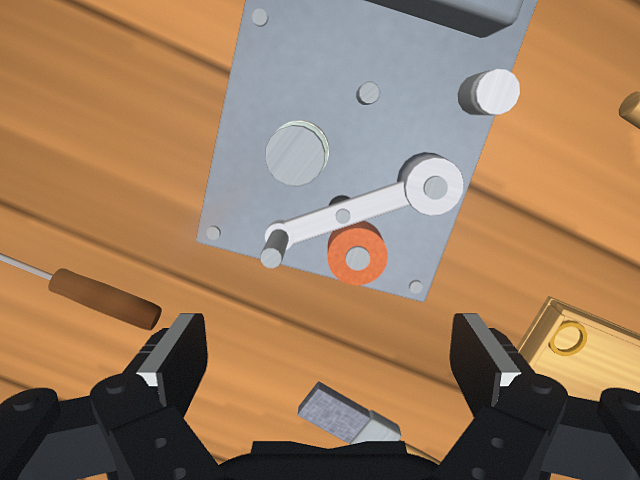

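The wrist view shows the jar lid at (296,154), pin top at (271,258), hub at (434,186) and post at (369,93), all within a few mm of the prediction. I refit from this view.

```bash
python3 -c "
from h import *
for n,u,v,z in [('jar',296,154,92),('pin',271,258,95),('hub',434,186,56),('post',369,93,48),('oil',497,91,62),('corner',425,299,12),('ring',569,338,9)]: print(n,atz('wrist',u,v,z).round(1))
d=np.load('pics/w1.png.npy');print(w('wrist',296,154,d[154,296]))
go(572,-19,150,114)
"
```

```text
jar [571.7 -23.9  92. ]
pin [498.7 -35.8  95. ]
hub [ 588.3 -127.9   56. ]
post [629.2 -54.3  48. ]
oil [ 666.6 -135.1   62. ]
corner [ 488.4 -183.9   12. ]
ring [ 508. -336.    9.]
[571.75652121 -23.96109233  92.56187192]
pos [536.7 -63.1 231.1] jaw -66.0 tilt [-0.001 -0.    -1.   ] delta cm [ 5.02 -2.59  8.11] turn 0.000676350606457646 j [-0.26  0.37  1.48 -0.    1.29  0.89] F [ 0.4 -0.7 -0.3] 2.0833 85.13203602868893
```

```bash
python3 -c "
from h import *
snap('wrist','w2.png');go(572,-19,150,114)
im=cv2.imread('pics/w2.png')
g=cv2.medianBlur(cv2.cvtColor(im,cv2.COLOR_BGR2GRAY),3)
"
```

```text
pos [536.6 -63.4 231.3] jaw -66.0 tilt [-0. -0. -1.] delta cm [ 5.04 -2.62  8.13] turn -0.00021870803874824286 j [-0.26  0.37  1.48 -0.    1.29  0.89] F [-1.1  0.6 -1. ] 2.1333 85.01386888348328
```

View pics/w2.png

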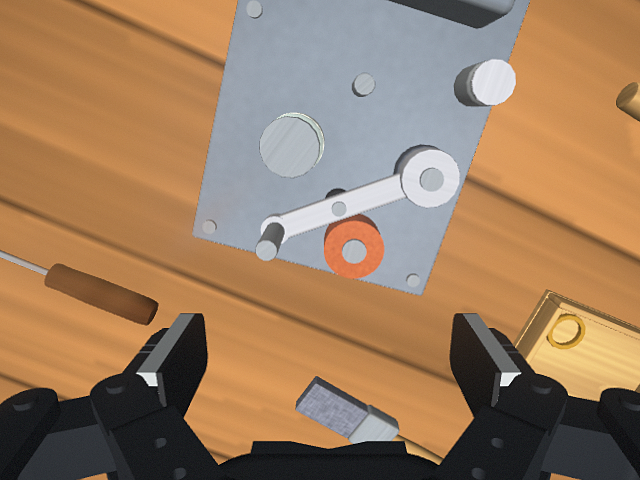

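```bash
python3 -c "
from h import *
for n,u,v,z in [('jar',291,145,92),('pin',265.5,251,95),('hub',431,179,56),('post',364,84.5,48),('oil',491,83,62),('corner',421,295,12),('ring',565,331,9)]: print(n,atz('wrist',u,v,z).round(1))
go(574,-18.5,140,114)
"
```

```text
jar [575.7 -19.1  92. ]
pin [501.9 -30.7  95. ]
hub [ 592.  -123.7   56. ]
post [633.  -48.9  48. ]
oil [ 669.4 -129.    62. ]
corner [ 490.4 -178.9   12. ]
ring [ 512.6 -328.3    9. ]
pos [536.6 -63.4 231.3] jaw -66.0 tilt [-0. -0. -1.] delta cm [ 5.25 -2.58  9.13] turn -0.00021870803874824286 j [-0.26  0.37  1.48 -0.    1.29  0.89] F [-1.1  0.6 -1. ] 2.1333 85.01386888348328
```

Call:
apply_moves --moves '[[[2.8,-1.4,2,0,8.5],[5.3,-2.6,4.5,0,8.5],[5.3,-2.6,8,0,8.5],[5.3,-2.6,10,0,8.5],[5.3,-2.6,10,0,8.5],[5.3,-2.6,10,0,8.5]]]'

```text
t: 2.63
eef_pos: [574.4, -18.2, 131.1]
ee_rot: [-3.073, -0.652, 0.003]
wrist_force: [0.1, 0.4, -0.3]
grip_width: 85.0
```

```bash
python3 -c "
from h import *
go(575,-18.7,38,114)
snap('wrist','w3.png');snap('side','d1.png');im=cv2.imread('pics/d1.png');cv2.imwrite('pics/d1c.png',cv2.resize(im[160:290,200:360],None,fx=4,fy=4,interpolation=2))
"
```

```text
pos [574.4 -18.2 131.1] jaw -66.0 tilt [-0.002  0.    -1.   ] delta cm [0.05 0.08 9.31] turn -0.0007166651299544873 j [-0.16  0.53  1.52 -0.    1.09  0.99] F [ 0.1  0.4 -0.3] 2.6333 85.03252328386496
```

View pics/w3.png

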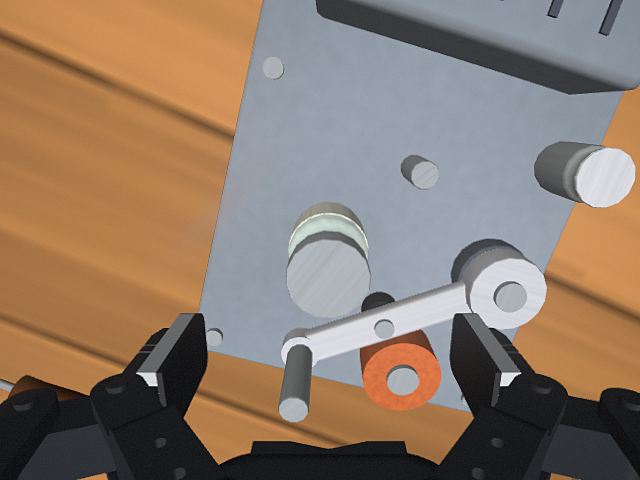

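View pics/d1c.png

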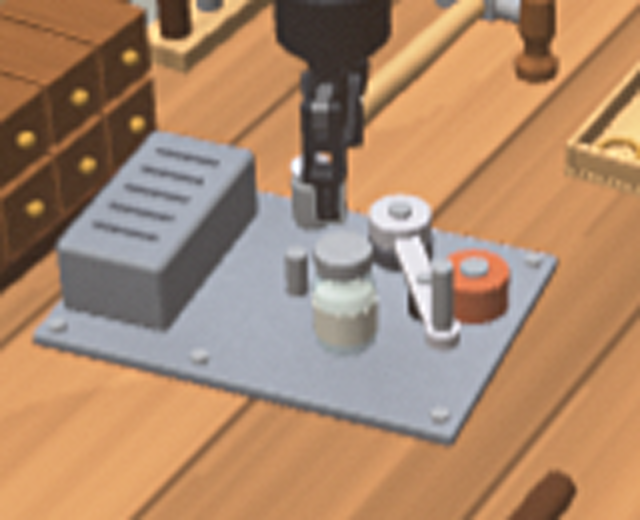

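```bash
python3 -c "
from h import *
print(atz('wrist',329,276,92))
for d in (-42,42): 
  pass
go(575,-18.7,35,114)
"
```

```text
[576.65742636 -18.13747155  92.        ]
pos [575.9 -18.3 133.3] jaw -66.0 tilt [ 0.003 -0.001 -1.   ] delta cm [-0.12 -0.02  9.83] turn -0.000517389243418105 j [-0.16  0.52  1.52 -0.    1.09  0.99] F [ 1.1  0.3 -0.2] 2.7333 84.71083408311516
```

Jar is centred; descend and grip.

Call:
apply_moves --moves '[[[0,0,3,0,8.5],[0,0,6,0,8.5],[0,0,8.5,0,8.5],[0,0,9.8,0,8.5],[0,0,9.8,0,8.5],[0,0,9.8,0,6],[0,0,9.8,0,4.5],[0,0,9.8,0,3.5]]]' --newtons 35

```text
t: 3.4
eef_pos: [576.5, -17.6, 35.5]
ee_rot: [3.071, 0.654, 0.006]
wrist_force: [0.3, -0.2, 0.9]
grip_width: 51.1
```

Call:
apply_moves --moves '[[[0,0,0,0,3.5],[0,0,0,0,3.5],[0,0,0,0,3.5],[0,0,0,0,3.5]]]'

```text
t: 3.73
eef_pos: [576.3, -17.4, 35.4]
ee_rot: [3.071, 0.654, 0.005]
wrist_force: [-1.8, -0.3, 6.8]
grip_width: 42.5
```

```bash
python3 -c "
from h import *
go(575,-18.7,35,114)
snap('wrist','w4.png')
"
```

```text
pos [576.3 -17.4  35.4] jaw -65.9 tilt [ 0.004 -0.001 -1.   ] delta cm [-0.17  0.06  0.04] turn 0.0009142791616171498 j [-0.16  0.65  1.61 -0.    0.88  0.99] F [-1.8 -0.3  6.8] 3.7333 42.545398397922014
```

View pics/w4.png

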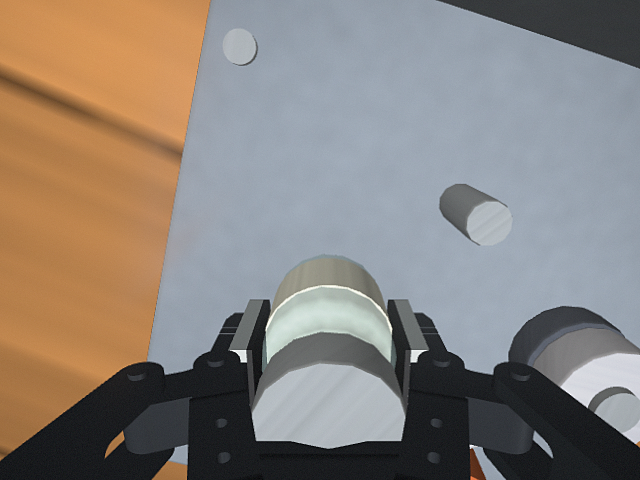

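The jar is gripped at 42.5 mm opening, centred between the pads. I lift it.

Call:
apply_moves --moves '[[[0,0,-1,0,3.5],[0,0,-3,0,3.5],[0,0,-5.5,0,3.5],[0,0,-8,0,3.5],[0,0,-11,0,3.5],[0,0,-13,0,3.5],[0,0,-13,0,3.5]]]'

```text
t: 4.37
eef_pos: [577.5, -17.5, 169.1]
ee_rot: [3.069, 0.654, 0.014]
wrist_force: [0.5, -0.2, -1.9]
grip_width: 42.9
```

```bash
python3 -c "
from h import *
go(458,-376,160,-90)
"
```

```text
pos [577.5 -17.5 169.1] jaw -65.9 tilt [ 0.01  -0.002 -1.   ] delta cm [-25.54  27.86   0.86] turn 0.41993289245791543 j [-0.16  0.49  1.48 -0.    1.17  0.99] F [ 0.5 -0.2 -1.9] 4.3667 42.92478339807759
```

Call:
apply_moves --moves '[[[-1,1.1,0,0,3.5],[-3,3.3,0,0,3.5],[-5,5.5,0,0,3.5],[-7.2,7.9,0,0,3.5],[-9.4,10.3,0,0,3.5],[-11.6,12.7,0,0,3.5],[-13.8,15,0,0,3.5],[-16,17.5,0,0,3.5]]]'

```text
t: 5.03
eef_pos: [499.0, -243.0, 162.7]
ee_rot: [-3.071, -0.655, 0.002]
wrist_force: [1.0, 0.5, -1.6]
grip_width: 42.6
```

Call:
apply_moves --moves '[[[-2,2.2,0,0,3.5],[-4,4.4,0,0,3.5],[-6,6.6,0,0,3.5],[-7.6,8.4,0,0,3.5],[-9,10,0,0,3.5],[-9.5,10.4,0,0,3.5],[-9.5,10.4,0,0,3.5],[-9.5,10.4,0,0,3.5]]]'

```text
t: 5.7
eef_pos: [455.6, -375.1, 162.7]
ee_rot: [-3.071, -0.653, 0.001]
wrist_force: [0.1, -0.2, -1.2]
grip_width: 42.8
```

```bash
python3 -c "
from h import *
go(458,-376,160,-90)
snap('wrist','w5.png');snap('scene','s1.png');im=cv2.imread('pics/s1.png');cv2.imwrite('pics/s1c.png',cv2.resize(im[240:420,120:300],None,fx=3,fy=3,interpolation=2))
go(458,-376,160,-90)
C=np.array([470,-366.4]);a=np.radians(1.6)
for s in [(1,1),(1,-1),(-1,-1),(-1,1)]: print(px('wrist',[C[0]+75*s[0],C[1]+75*s[1],30]))
"
```

```text
pos [ 455.6 -375.1  162.7] jaw -66.0 tilt [-0.001  0.001 -1.   ] delta cm [0.18 0.17 0.27] turn 0.4191681238471319 j [-0.82  0.52  1.44  0.    1.19  0.33] F [ 0.1 -0.2 -1.2] 5.7 42.77680997673561
pos [ 456.2 -374.6  163.1] jaw -65.9 tilt [-0.     0.001 -1.   ] delta cm [0.1  0.2  0.31] turn 0.4208370219183619 j [-0.82  0.52  1.44  0.    1.19  0.33] F [ 0.2 -0.  -1.7] 5.8 42.89660490637153
(np.float64(263.1625650486497), np.float64(42.525721751911476))
(np.float64(479.84942477891695), np.float64(146.22833496595092))
(np.float64(377.6522078210176), np.float64(336.0448465194742))
(np.float64(183.63056187451488), np.float64(257.2537852494061))
```

View pics/w5.png

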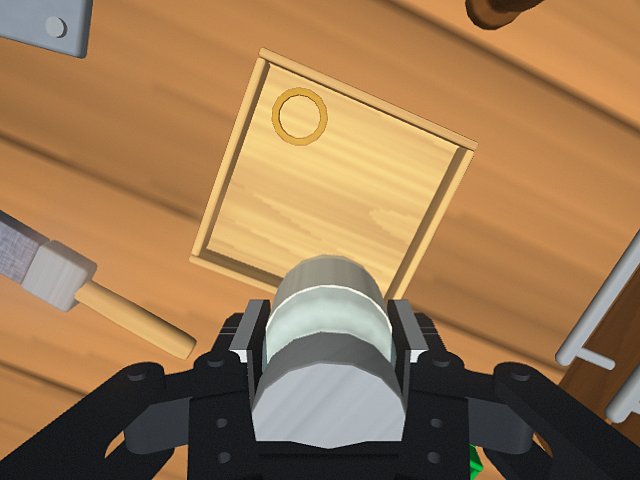

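View pics/s1c.png

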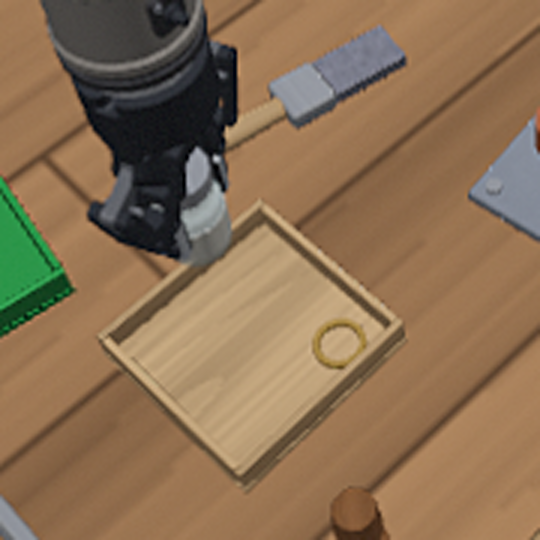

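The tray corners appear at (263,48), (476,146) and (190,260), within about 4 mm of the fit. The jar hangs upright above the tray floor, clear of the ring. I lower it.

Call:
apply_moves --moves '[[[0.1,0.2,3,0,3.5],[0.1,0.2,6,0,3.5],[0.1,0.2,9,0,3.5],[0.1,0.2,11,0,3.5],[0.1,0.2,12.2,0,3.5],[0.1,0.2,12.8,0,3.5],[0.1,0.2,12.8,0,3.5],[0.1,0.2,12.8,0,3.5]]]'

```text
t: 6.47
eef_pos: [458.4, -377.5, 36.3]
ee_rot: [3.071, 0.655, 0.001]
wrist_force: [0.9, 0.4, -1.8]
grip_width: 42.7
```

Call:
apply_moves --moves '[[[0,0,0.2,0,3.5],[0,0,0.4,0,3.5],[0,0,0.4,0,3.5]]]'

```text
t: 6.72
eef_pos: [457.9, -377.6, 31.9]
ee_rot: [3.072, 0.654, 0.001]
wrist_force: [-0.6, -0.4, -2.3]
grip_width: 42.8
```

Call:
apply_moves --moves '[[[0,0,0.15,0,3.5],[0,0,0.25,0,3.5],[0,0,0.25,0,3.5]]]'

```text
t: 6.97
eef_pos: [457.8, -377.6, 29.5]
ee_rot: [3.072, 0.654, 0.001]
wrist_force: [-1.5, 0.0, 3.1]
grip_width: 42.6
```

Contact with the floor (+3 N upward). I release and retreat.

Call:
apply_moves --moves '[[[0,0,0,0,5],[0,0,0,0,6],[0,0,0,0,6.8],[0,0,0,0,7],[0,0,0,0,7],[0,0,-1.5,0,7],[0,0,-4.5,0,7],[0,0,-8,0,7]]]'

```text
t: 7.63
eef_pos: [456.6, -376.2, 107.7]
ee_rot: [-3.068, -0.654, 0.004]
wrist_force: [0.8, 0.0, -0.5]
grip_width: 70.0
```

Call:
apply_moves --moves '[[[0,0,-4,0,8.5],[0,0,-8,0,8.5],[-1,0,-11,0,8.5],[-4,0,-12,0,8.5],[-6,0,-12,0,8.5],[-6,0,-12,0,8.5],[-6,0,-12,0,8.5]]]'

```text
t: 8.22
eef_pos: [402.2, -402.1, 229.0]
ee_rot: [3.073, 0.652, 0.001]
wrist_force: [-0.1, 0.0, 0.6]
grip_width: 85.1
```

```bash
python3 -c "
from h import *
env.sense()
a,d=snap('wrist','w6.png');go(458,-378,160)
snap('scene','s2.png');im=cv2.imread('pics/s2.png');cv2.imwrite('pics/s2c.png',cv2.resize(im[240:420,120:380],None,fx=3,fy=3,interpolation=2))
"
```

```text
pos [ 402.9 -401.7  228.6] jaw -66.0 tilt [ 0.  0. -1.] delta cm [6.   0.08 6.87] turn None j [-0.92  0.42  1.4   0.    1.31  0.23] F [-0.3 -0.5 -0.2] 8.2667 84.99245600719509
```

View pics/w6.png

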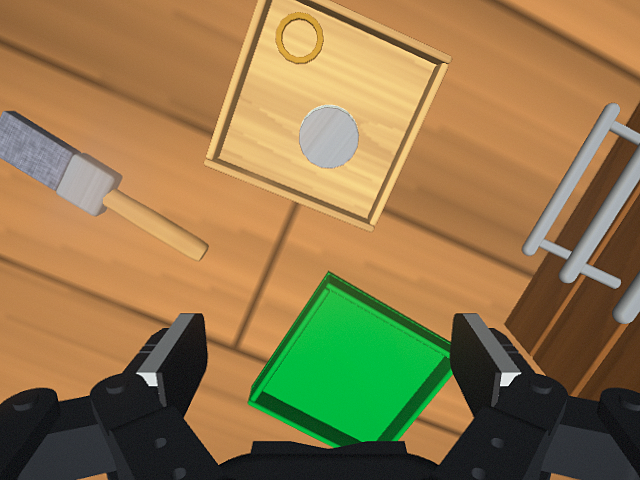

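View pics/s2c.png

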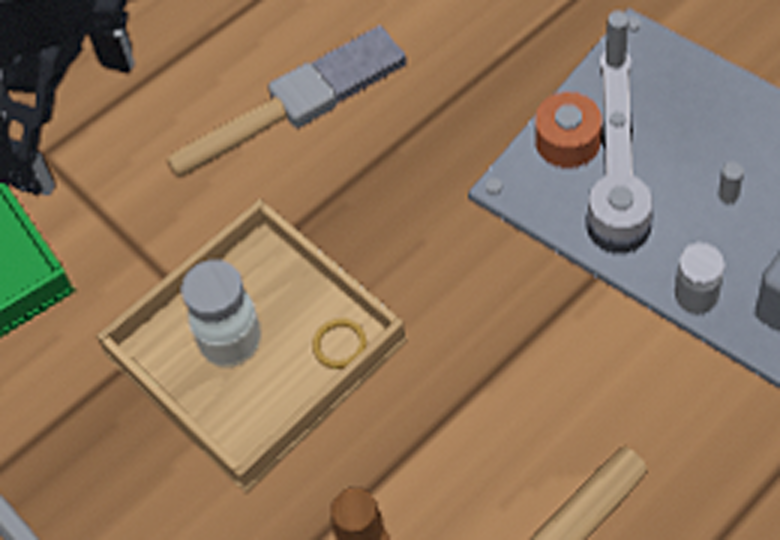

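The jar stands upright and free, with its lid at (329,136) in the wrist view and well inside the tray, and the ring is untouched. Next I move to the pin.

```bash
python3 -c "
from h import *
print('jar lid',atz('wrist',329,136,86)); P=[atz('wrist',u,v,30) for u,v in [(450,59),(371,229),(206,162)]];print(np.round(P),(P[0]+P[2])/2)
go(502,-31,160,44)
"
```

```text
jar lid [ 457.55714396 -377.33740785   86.        ]
[[ 544. -439.   30.]
 [ 400. -442.   30.]
 [ 396. -296.   30.]] [ 470.32489232 -367.57271546   30.        ]
pos [ 403.2 -401.4  228.4] jaw -65.9 tilt [-0.     0.001 -1.   ] delta cm [ 24.11 -29.8    6.87] turn 1.222627520637966 j [-0.92  0.43  1.4   0.    1.31  0.23] F [0.6 0.2 0. ] 8.3167 85.17449813236152
```

Call:
apply_moves --moves '[[[2,-2.4,0,-0.12,8.5],[4,-4.9,0,-0.24,8.5],[6,-7.4,0,-0.36,8.5],[8,-9.9,0,-0.48,8.5],[10,-12.4,0,-0.6,8.5],[12,-14.9,0,-0.72,8.5],[14,-17.4,0,-0.84,8.5],[16,-19.8,0,-0.96,8.5]]]'

```text
t: 8.98
eef_pos: [468.8, -153.2, 228.3]
ee_rot: [-2.415, -2.008, 0.0]
wrist_force: [-0.2, 0.1, 0.1]
grip_width: 85.0
```

```bash
python3 -c "
from h import *
go(502,-31,160,44)
"
```

```text
pos [ 468.8 -153.2  228.3] jaw -10.5 tilt [-0.001  0.001 -1.   ] delta cm [12.62  1.03  6.84] turn -0.9516751580421885 j [-0.47  0.29  1.61  0.    1.24 -0.29] F [-0.2  0.1  0.1] 8.9833 85.01243488519626
```

Call:
apply_moves --moves '[[[2,0.2,1,-0.12,8.5],[4,0.3,2,-0.24,8.5],[6,0.5,3,-0.36,8.5],[8,0.6,4,-0.48,8.5],[10,0.8,5,-0.6,8.5],[12,1,6,-0.72,8.5],[12.6,1,6.5,-0.84,8.5],[12.6,1,6.5,-0.95,8.5]]]'

```text
t: 9.65
eef_pos: [501.7, -31.0, 161.9]
ee_rot: [-1.225, -2.889, 0.0]
wrist_force: [-0.0, 0.1, 0.1]
grip_width: 85.0
```

Call:
apply_moves --moves '[[[0,0,0,0,8.5],[0,0,0,0,8.5]]]'

```text
t: 9.82
eef_pos: [502.2, -33.2, 163.4]
ee_rot: [-1.243, -2.884, 0.0]
wrist_force: [-0.7, -0.6, 0.1]
grip_width: 84.9
```

```bash
python3 -c "
from h import *
a,d=snap('wrist','w7.png');go(502,-31,54,44)
print(px('wrist',[502,-31,95]))
"
```

```text
pos [502.2 -33.5 163.6] jaw 43.3 tilt [-0. -0. -1.] delta cm [ 0.2   0.16 10.96] turn -0.011729148979202887 j [-0.22  0.37  1.68 -0.    1.09 -0.98] F [-0.8 -0.1 -0.3] 9.8667 85.21002599607921
(np.float64(331.7597366856518), np.float64(255.79020847279773))
```

View pics/w7.png

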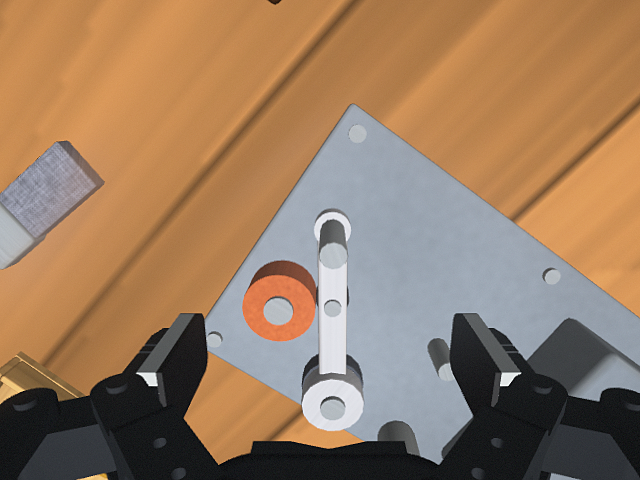

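The pin top is at (333,256), 1 px from the prediction, and the jaws line up with the swing tangent. I descend and grip the pin.

Call:
apply_moves --moves '[[[0.2,0.2,3,0,8.5],[0.2,0.2,6,0,8.5],[0.2,0.2,9,0,8.5],[0.2,0.2,10.8,0,8.5],[0.2,0.2,10.8,0,8.5],[0.2,0.2,10.8,0,5],[0.2,0.2,10.8,0,2],[0.2,0.2,10.8,0,0.5]]]' --newtons 50

```text
t: 10.53
eef_pos: [503.2, -31.4, 57.4]
ee_rot: [1.24, 2.883, 0.001]
wrist_force: [0.3, 0.4, 0.4]
grip_width: 50.9
```

Call:
apply_moves --moves '[[[0,0,0,0,0.5],[0,0,0,0,0.5],[0,0,0,0,0.5],[0,0,0,0,0.5],[0,0,0,0,0.5],[0,0,0,0,0.5],[0,0,0,0,0.5],[0,0,0,0,0.5]]]'

```text
t: 11.2
eef_pos: [503.0, -30.8, 56.7]
ee_rot: [1.24, 2.884, 0.002]
wrist_force: [0.7, 3.8, 5.2]
grip_width: 14.6
```

```bash
python3 -c "
from h import *
a,d=snap('wrist','w8.png')
go(502,-31,54,44)
pv=np.array([591.9,-124.3]);s=env.sense();M=R.from_rotvec(s['ee_rot']).as_matrix();p0=s['eef_pos'][:2]
v=p0-pv;print('r',np.linalg.norm(v),np.degrees(np.arctan2(v[1],v[0])))
# 15 steps to 1.05
for k in range(1,19):
    a=-0.07*k if k<16 else -1.05-0.015*(k-15)
    q=pv+np.array([[np.cos(a),-np.sin(a)],[np.sin(a),np.cos(a)]])@v
    print(k,round(-a,3),(M.T@np.r_[q-p0,0]/10).round(2))
"
```

```text
pos [503.  -30.8  56.8] jaw 43.5 tilt [ 0.003  0.    -1.   ] delta cm [ 0.06 -0.09  0.28] turn -0.009138732659087243 j [-0.21  0.52  1.8   0.    0.82 -0.97] F [1.4 4.2 7.1] 11.25 14.730370635202265
r 129.00033866099943 133.54309956501194
1 0.07 [-0.03  0.9   0.  ]
2 0.14 [-0.12  1.8   0.  ]
3 0.21 [-0.28  2.69  0.01]
4 0.28 [-0.5   3.57  0.01]
5 0.35 [-0.78  4.42  0.01]
6 0.42 [-1.12  5.26  0.01]
7 0.49 [-1.51  6.07  0.01]
8 0.56 [-1.96  6.85  0.02]
9 0.63 [-2.47  7.6   0.02]
10 0.7 [-3.02  8.31  0.02]
11 0.77 [-3.63  8.98  0.02]
12 0.84 [-4.28  9.61  0.03]
13 0.91 [-4.97 10.19  0.03]
14 0.98 [-5.7  10.72  0.03]
15 1.05 [-6.47 11.2   0.03]
16 1.065 [-6.64 11.29  0.03]
17 1.08 [-6.81 11.39  0.03]
18 1.095 [-6.98 11.48  0.03]
```

View pics/w8.png

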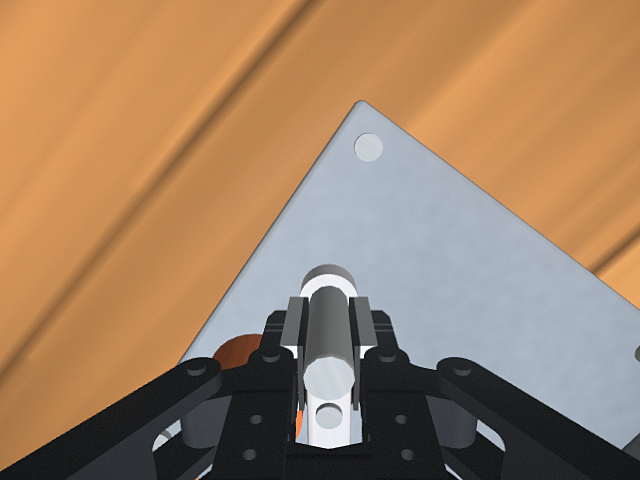

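The pin sits between the pads at 14.7 mm opening. I swing along the arc, turning with the arm.

Call:
apply_moves --moves '[[[-0.03,0.9,0,0.07,0.5],[-0.12,1.8,0,0.14,0.5],[-0.28,2.69,0,0.21,0.5],[-0.5,3.57,0,0.28,0.5],[-0.78,4.42,0,0.35,0.5],[-1.12,5.26,0,0.42,0.5],[-1.51,6.07,0,0.49,0.5],[-1.51,6.07,0,0.49,0.5]]]'

```text
t: 11.92
eef_pos: [557.0, 0.1, 56.7]
ee_rot: [1.907, 2.497, -0.001]
wrist_force: [-5.3, 0.3, 11.4]
grip_width: 14.6
```

```bash
cat > arc.py <<'E'
from h import *
go(502,-31,54,44)
pv=np.array([591.9,-124.3]);s=env.sense();M=R.from_rotvec(s['ee_rot']).as_matrix();p0=s['eef_pos'][:2]
v=p0-pv;th0=np.radians(133.7)-np.arctan2(v[1],v[0]);print('r',np.linalg.norm(v),'joint',th0)
for t in list(np.arange(np.ceil(th0/.07)*.07,1.06,.07))+[1.065,1.08,1.1]:
    a=-(t-th0);q=pv+130*(np.array([[np.cos(a),-np.sin(a)],[np.sin(a),np.cos(a)]])@v)/np.linalg.norm(v)
    print(round(t,3),round(-a,3),(M.T@np.r_[q-p0,0]/10).round(2))
E
python3 arc.py
```

```text
pos [5.57e+02 1.00e-01 5.67e+01] jaw 15.3 tilt [-0. -0. -1.] delta cm [-1.55 -6.13  0.27] turn -0.5016570074428546 j [-0.14  0.59  1.65 -0.    0.9  -0.4 ] F [-5.3  0.3 11.4] 11.9167 14.600824670262885
r 129.20442652480185 joint 0.48934973698878403
0.49 0.001 [ 0.08  0.01 -0.  ]
0.56 0.071 [ 0.05  0.92 -0.  ]
0.63 0.141 [-0.04  1.82 -0.  ]
0.7 0.211 [-0.19  2.72 -0.  ]
0.77 0.281 [-0.4  3.6 -0. ]
0.84 0.351 [-0.68  4.47 -0.  ]
0.91 0.421 [-1.02  5.32 -0.  ]
0.98 0.491 [-1.41  6.14 -0.  ]
1.05 0.561 [-1.86  6.93 -0.  ]
1.065 0.576 [-1.97  7.09 -0.  ]
1.08 0.591 [-2.07  7.25 -0.  ]
1.1 0.611 [-2.22  7.47 -0.  ]
```

Call:
apply_moves --moves '[[[0,0.9,0,0.07,0.5],[-0.08,1.8,0,0.14,0.5],[-0.24,2.7,0,0.21,0.5],[-0.45,3.58,0,0.28,0.5],[-0.73,4.45,0,0.35,0.5],[-1.06,5.3,0,0.42,0.5],[-1.45,6.1,0,0.49,0.5],[-1.45,6.1,0,0.49,0.5]]]'

```text
t: 12.58
eef_pos: [619.5, 2.1, 56.7]
ee_rot: [-2.456, -1.959, 0.001]
wrist_force: [-6.4, 2.7, 12.3]
grip_width: 14.9
```

```bash
python3 arc.py
```

```text
pos [619.5   2.1  56.7] jaw -12.8 tilt [-0.001  0.    -1.   ] delta cm [ -5.84 -10.72   0.28] turn -0.9921701753380815 j [-0.12  0.69  1.46  0.    1.    0.1 ] F [-6.4  2.7 12.3] 12.5833 14.936700259761508
r 129.4079498574285 joint 0.9773625366378569
0.98 0.003 [ 0.06  0.03 -0.  ]
1.05 0.073 [ 0.03  0.94 -0.  ]
1.065 0.088 [ 0.02  1.14 -0.  ]
1.08 0.103 [ 0.    1.33 -0.  ]
1.1 0.123 [-0.02  1.59 -0.  ]
```

Now the last bit onto the stop, with a small over-travel.

Call:
apply_moves --moves '[[[0,0.4,0,0.03,0.5],[0,0.8,0,0.06,0.5],[0,0.95,0,0.075,0.5],[0,1.05,0,0.08,0.5],[0,1.05,0,0.08,0.5],[0,1.05,0,0.08,0.5]]]'

```text
t: 13.08
eef_pos: [628.4, -0.1, 56.7]
ee_rot: [-2.528, -1.864, 0.003]
wrist_force: [-6.2, 1.2, 9.5]
grip_width: 14.8
```

```bash
python3 arc.py
```

```text
pos [ 6.284e+02 -1.000e-01  5.670e+01] jaw -17.2 tilt [-0.002 -0.    -1.   ] delta cm [ -6.69 -11.16   0.3 ] turn -1.0681470665845159 j [-0.12  0.7   1.43 -0.    1.02  0.18] F [-6.2  1.2  9.5] 13.0833 14.756091149956394
r 129.42997037773938 joint 1.0485693779924927
1.05 0.001 [ 0.06  0.02 -0.  ]
1.065 0.016 [ 0.06  0.21 -0.  ]
1.08 0.031 [ 0.06  0.41 -0.  ]
1.1 0.051 [ 0.05  0.67 -0.  ]
```

Call:
apply_moves --moves '[[[0,0.1,0,0,0.5],[0,0.2,0,0,0.5],[0,0.2,0,0,0.5],[0,0.2,0,0,0.5],[0,0.2,0,0,0.5]]]'

```text
t: 13.5
eef_pos: [629.6, -0.5, 56.7]
ee_rot: [-2.527, -1.863, 0.004]
wrist_force: [-9.6, 1.6, 10.5]
grip_width: 15.2
```

```bash
python3 arc.py
```

```text
pos [ 6.296e+02 -5.000e-01  5.670e+01] jaw -17.2 tilt [-0.003  0.    -1.   ] delta cm [ -6.69 -11.29   0.31] turn -1.068343631232799 j [-0.12  0.7   1.42 -0.    1.02  0.18] F [-9.6  1.6 10.5] 13.5 15.17269554848965
r 129.46164511325406 joint 1.0583471522571644
1.065 0.007 [ 0.05  0.09 -0.  ]
1.08 0.022 [ 0.05  0.28 -0.  ]
1.1 0.042 [ 0.05  0.54 -0.  ]
```

Call:
apply_moves --moves '[[[0,0.1,0,0,0.5],[0,0.2,0,0,0.5],[0,0.2,0,0,0.5],[0,0.2,0,0,0.5],[0,0.2,0,0,0.5]]]'

```text
t: 13.92
eef_pos: [629.8, -0.5, 56.7]
ee_rot: [-2.525, -1.861, 0.008]
wrist_force: [-15.1, 4.4, 14.8]
grip_width: 14.9
```

```bash
python3 arc.py; python3 -c "
from h import *
snap('wrist','w9.png');snap('scene','s3.png');im=cv2.imread('pics/s3.png');cv2.imwrite('pics/s3c.png',cv2.resize(im[220:400,140:400],None,fx=3,fy=3,interpolation=2))
snap('side','d3.png');im=cv2.imread('pics/d3.png');cv2.imwrite('pics/d3c.png',cv2.resize(im[120:290,200:420],None,fx=3.5,fy=3.5,interpolation=2))
for P in ((628.7,0,95),(632.6,-48,48)):print(px('wrist',P))"
```

```text
pos [ 6.298e+02 -5.000e-01  5.670e+01] jaw -17.2 tilt [-0.007  0.001 -1.   ] delta cm [ -6.69 -11.31   0.36] turn -1.0680990342833143 j [-0.12  0.71  1.42  0.    1.03  0.18] F [-15.1   4.4  14.8] 13.9167 14.881846901789618
r 129.46612765264615 joint 1.0599424856936903
1.065 0.005 [ 0.05  0.07 -0.  ]
1.08 0.02 [ 0.05  0.26 -0.  ]
1.1 0.04 [ 0.04  0.52 -0.  ]
(np.float64(324.64801494250537), np.float64(380.31170638636524))
(np.float64(368.50023442081635), np.float64(403.19380325080874))
```

View pics/w9.png

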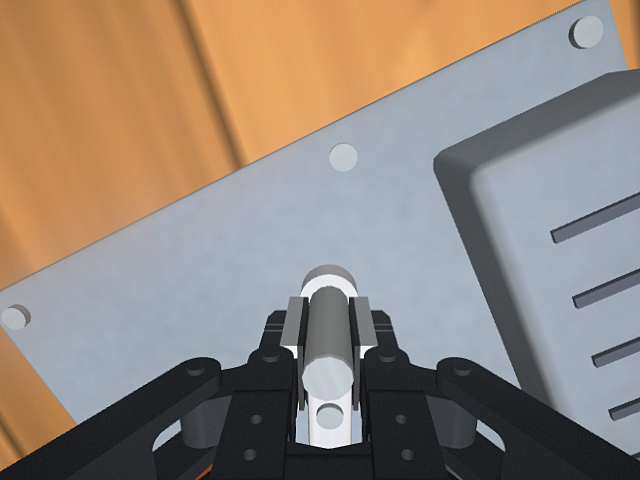

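View pics/s3c.png

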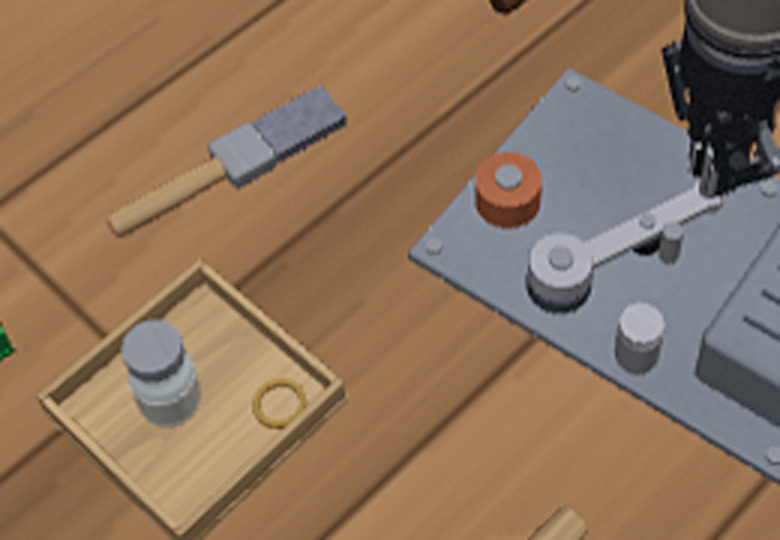

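View pics/d3c.png

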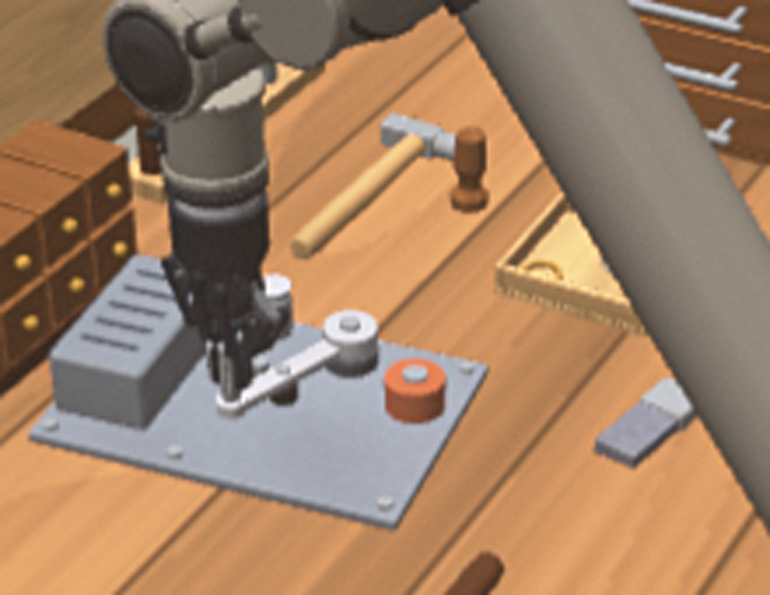

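The arm bar lies against the post at about (670,240) in the scene crop. The last 2 mm of commanded push moved the tool only 0.2 mm while the force rose to 15 N, so it is home. The pin is still gripped and the jar is upright in the tray, so I hand in.

```bash
python3 -c "
from h import *
s=env.sense();print(s['wrist_force'],s['grip_width'],s['joint_velocities'].round(3),s['t'])
print(env.hand_in())"
```

```text
[-14.93798482   3.96781971  14.91019457] 14.564206450731646 [ 0.001 -0.     0.    -0.     0.001 -0.001] 14.0667
the job is handed in; nothing more can be done
None
```

I moved the rivet jar into the wooden tray, then swung the tension arm by its pin to the stop. I handed in at 14 s with the pin still gripped. The hand-in gave no verdict.

- **Jar:** it stands upright and let go, about 13 mm and 10 mm from the tray's centre along its two sides. The arm was not moved until the jar was in the tray.
- **Tension arm:** from the tool position I put the joint at about 1.06 rad against a stop of 1.05, so a few millimetres of error in my fit. The last 2 mm of push moved the tool only 0.2 mm while the sideways force rose to about 15 N, and everything was still.
- **Bystanders:** the last pictures show the oil tin, ring, mallet, brush and slicker where they were. I did not check the tall jar or the awl again, but the tool did not go near them.
- **Disagreements:** the first wrist picture was taken while the arm was still settling and was off by about 5 mm, so I retook it; the second agreed with the scene camera to within 3 mm. While I held the pin, the wrist read an upward force of 10–15 N that I did not explain; it is well under the limits.

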